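# Close the canister with its nested lids, then lift off the outer lid

### The job

The round metal canister is open, and its two nested lids stand beside it on the table. Take both lids together by the knob of the inner lid, lower them onto the canister and press the inner lid down until it sits level and fully home on its seal. Then lift only the outer lid off by its collar, leaving the inner lid closing the canister, and finish still holding the outer lid about level, a good hand's width above the canister; don't disturb the cup, biscuit cutter, spice tin and matchbox.

Things in the scene. Friction and masses are not known exactly. Their poses are not given: they have to be found in the camera images.
- canister: Open round bare-metal canister, 104 mm across outside, 80 mm high, mouth 96 mm wide inside, walls 4 mm; fixed to the table, upright. Origin: centre of its underside, on the table.
- mouth (a point): Centre of the canister's mouth, level with its rim, 80 mm above its origin.
- seal (a joint): How far (m) the black rubber seal ring inside the canister's mouth has been pushed down: 0 at the start (ring top 8 mm below the rim), 0.006 fully home (14 mm below the rim, a hard stop). It is stiff: it carries the bare weight of the lids (2.7 N) without moving, slides when pushed with 8 N in all, and stays where it is pushed. Push on the knob with 10 to 15 N to send it home.
- inner_lid: Inner lid, loose, 0.16 kg: metal plug 91 mm across, 16 mm thick, lower edge tapered to 76 mm, with a stem and knob on top. Stands on the table at the start. Fits the mouth with 2.5 mm play all round and lands on the seal; home, its underside is 66 mm above the canister's origin and its plug's top 2 mm above the rim. Origin: centre of its underside; z up.
- knob (a point): Middle of the inner lid's wooden knob, on its axis, 57 mm above the inner lid's underside. Knob: 24 mm across, from 44 to 69 mm above the underside, on a stem 18 mm thick (32 mm at its foot). Grasp here to carry both lids.
- outer_lid: Outer lid, loose, 0.12 kg: flat metal disc 119 mm across with a 7 mm skirt below its edge, a 36 mm hole in the middle and an upright collar round the hole. It lies on the inner lid's plug, the knob standing up through hole and collar, and rides along with it. Origin: centre of the skirt's lower edge, 9 mm above the inner lid's underside while nested; z up. Disc's top 10 mm above the origin.
- collar (a point): Middle of the outer lid's round collar, on its axis, 20 mm above the outer lid's origin. Collar: 46 mm across outside, 36 mm inside, 20 mm high, its top edge 30 mm above the origin and 5 mm below the knob (whose top is 30 mm above it). Grasp its outside from above with the knob between the fingers; the knob passes through with 6 mm play all round.
- cup: Bystander: tin cup with a handle, 68 mm across, 62 mm high; origin at its underside.
- cutter: Bystander: tin biscuit cutter with a bow, 56 mm across, 50 mm high; origin at its underside.
- spice: Bystander: small round tin with a metal cap, 49 mm across, 72 mm high; origin at its underside.
- matches: Bystander: matchbox, 36 x 56 x 16 mm, lying flat; origin at its underside.

How it is judged:
By the outcome, as a careful person would: the job done as asked, in the order asked, and still so for the second after the job is handed in, while the arm keeps its last pose, push and grip.
It also fails if it takes over 58 s, if anything falls off the work surface, if the arm or the gripper's body presses on something with over 40 N, if the wrist force passes 120 N, or if a joint passes its speed limit or range.

### The arm

A 6-joint arm with a two-finger parallel gripper is mounted at the origin on a cart in front of the work surface, level with it; the furniture and walls round the work are solid. World frame = base frame: x ahead of the robot, y to its left, z up, the work surface at z = 0. Lengths are in m, angles in rad, forces in N, time in s.
With the tool pointing down it reaches from about 0.425 to 0.95 m from the base axis. Payload 14.7 kg.
Tool frame: the origin (TCP) lies at the very end of the fingers, on their centre line; the grasp point (between the pads) lies 19 mm behind it; z points along the fingers, y is the line along which they close (so a half turn about z gives the same grasp; the last joint's range is limited). The gripper opens to 85 mm and grips with 20 to 120 N. Pads are 22 mm wide; open, the fingers measure 114 mm over their backs; the gripper's body (76 mm by 85 mm) begins 54 mm behind the grasp point. The pads swing forward as they close: fully open they stand 13 mm farther back than shut.
Start: joints at [1.111, 0.48, 1.596, -0, 1.065, -0.047], TCP at [0.261, 0.595, 0.231] pointing down, gripper open.
Joint ranges: [-2.75, 2.75], [-0.82, 2.05], [0.23, 2.67], [-1.56, 4.7], [0.09, 2.69], [-2.92, 2.92]. Speed limits (rad/s): [1.89, 1.89, 2.39, 3.01, 3.01, 3.01].

### API

Orientations are given as a rotation vector (axis times angle).
In Python, from rig import r gives the robot as it stands.
- The arm moves only by the tool carry_out, never from a script. Its argument "steps" is a list of rows, each a list of 2 entries, a list of its own where there are three numbers: the shift along the tool's x, y, z in mm, then the turn about the tool's z in rad. In form: [[[tx, ty, tz], turn], ...]. A call has exactly 8 rows; each row shifts and turns the commanded pose from where the row before left it, along the tool's axes as they then stand; what a row does not reach is not made up. A row lasts 1/10 s, in which the tool goes at most 50 mm and 8.59 degrees, less where a joint would pass 70% of its speed; a pose out of reach is approached as far as the arm can. A call with a gripper value outside its range is refused whole. "fingers" is the finger opening in mm, from 0 to 85.4, set as the call begins (left out, the last holds). The fingers move at their own pace and stop on an object; "force" is the grip in N (left out, the last holds). Time passes only in rows, so rows that do not move let the fingers close, or fill a call up. It gives the time, the measured TCP pose, the force, the opening and the grip force at its end, in the units of the state.
- r.observe(): the state, without advancing time (a new reading comes with each control period).
- r.snapshot(name): name is "side" or "top" or "wrist"; returns a dict with "pixels" (420x560x3 uint8, red, green, blue), "fovy" (degrees; the focal length in pixels is half the picture's height over the tangent of half this angle, whatever the lens; pixels are square), "cx", "cy" (the principal point, pixels), "R" (3x3) and "t" (3): a world point X has camera coordinates R X + t; the wrist camera has in their place "tool_from_camera" (4x4, takes a point from camera to tool coordinates, whose origin is the TCP and whose axes are the flange's). Camera axes: x right, y down, z forward; pixel columns grow to the right and rows downward; lengths in m; the calibration is good to about 2 mm. A picture is of the moment at which its call begins: read the wrist's pose just before it. There is no depth.
- r.hand_in(): hands the job in; it is judged then, once.
Trained networks look in the newest picture that a camera, given by its name, has taken for a name from the list of things; names that differ only in an ending like _2 or _b are one class to them, and where a whole thing is asked for, a point or a joint stands for the part that bears it (a point fixed in the world has none). Each returns a list of dicts, best first, with "p" (0 to 1); they miss things now and then, are a little off and sometimes report something else, mostly with a low value. They report only what shows in the picture. A call takes as long as a camera call.
- r.silhouettes(label, camera): "mask" (420x560 bool, what is visible of it) and "box" ([centre column, centre row, width, height] in pixels, round what is visible of it).
The state is a dict: "time_s": time; "q": joint angles; "dq": joint speeds; "effort": joint torques, N m; "ee_pos": TCP position; "eef_rot": TCP orientation; "wrist_force": force on the tool from outside, world axes, zero at the start; "wrist_torque": the same for the moment, N m; "finger_gap": opening from 0.0 (shut) to 1.0 (fully open); "gripper_force": force on a finger pad.
Only numpy, scipy, OpenCV 4.12 (cv2) and the standard library are available. Lean on these libraries where they do the work, as an engineer would, in place of code of your own. Each camera call takes 0.05 s, during which the arm holds its last target. There are 200 camera calls.

## Working session

There is one attempt and no reset: what is moved stays moved. The work goes in short steps, Python scripts to look and compute and a tool call to move; the robot and the scene stay as the last step left them, time stands still between calls to the robot, and variables do not carry over. Pictures are saved under pics/ and viewed, at most 10 in all, crops included, and the job is handed in when it is done.

Besides the shell and the picture viewer there is one more tool, called after ">>>" as name(argument=value, ...), one argument or row to a line, values as JSON. carry_out: Moves the arm, as the interface text tells. Its arguments: {"type":"object","properties":{"steps":{"type":"array"},"fingers":{"type":"number"},"force":{"type":"number"}},"required":["steps"]}

```bash
mkdir -p pics
cat > h.py <<'E'
import numpy as np,cv2
from rig import r
def cam(s):
    f=s["pixels"].shape[0]/2/np.tan(np.radians(s["fovy"])/2)
    if "R" in s: return f,s["cx"],s["cy"],np.array(s["R"]),np.array(s["t"])
    o=r.observe();T=np.eye(4);T[:3,:3]=cv2.Rodrigues(np.array(o["eef_rot"],float))[0];T[:3,3]=o["ee_pos"]
    C=np.linalg.inv(T@np.array(s["tool_from_camera"]));return f,s["cx"],s["cy"],C[:3,:3],C[:3,3]
def ray(c,u,v,z):
    f,cx,cy,R,t=c;d=R.T@np.array([(u-cx)/f,(v-cy)/f,1]);o=-R.T@t
    return o+d*(z-o[2])/d[2]
def proj(c,X):
    f,cx,cy,R,t=c;p=R@np.array(X)+t;return f*p[0]/p[2]+cx,f*p[1]/p[2]+cy
E
python3 - <<'E'
from h import *
ims=[]
for n in("top","side"):
    s=r.snapshot(n);c=cam(s);cv2.imwrite(f"pics/{n}0.png",s["pixels"][:,:,::-1])
    print(n,"campos",-c[3].T@c[4])
    for l in("canister","inner_lid","outer_lid","cup","cutter","spice","matches"):
        for d in r.silhouettes(l,n)[:2]:
            b=d["box"];print(l,round(d["p"],2),np.round(b),np.round(ray(c,b[0],b[1],{"canister":.08,"inner_lid":.07,"outer_lid":.019}.get(l,.03)),3))
print(r.observe())
E
```

```text
top campos [ 0.41710582 -0.24628073  1.05489062]
canister 0.87 [384. 232.  54.  48.] [ 0.5   -0.461  0.08 ]
outer_lid 0.81 [266. 260.  49.  46.] [ 0.436 -0.189  0.019]
cup 0.69 [318. 166.  35.  32.] [ 0.667 -0.314  0.03 ]
cutter 0.79 [201. 278.  15.  17.] [ 0.39  -0.034  0.03 ]
spice 0.88 [233. 158.  27.  22.] [ 0.685 -0.104  0.03 ]
spice 0.22 [386. 231.  40.  37.] [ 0.507 -0.478  0.03 ]
matches 0.8 [332. 293.  20.  16.] [ 0.359 -0.348  0.03 ]
side campos [0.11637868 0.5205374  0.54345595]
canister 0.64 [336. 168.  46.  56.] [ 0.467 -0.386  0.08 ]
inner_lid 0.78 [312. 231.  12.  18.] [ 0.412 -0.153  0.07 ]
outer_lid 0.55 [309. 250.  64.  41.] [ 0.423 -0.168  0.019]
cup 0.92 [241. 183.  28.  39.] [ 0.657 -0.31   0.03 ]
cup 0.67 [312. 231.  12.  21.] [ 0.437 -0.211  0.03 ]
cutter 0.77 [300. 301.  35.  41.] [ 0.37  -0.023  0.03 ]
spice 0.64 [170. 219.  28.  38.] [ 0.693 -0.114  0.03 ]
matches 0.74 [376. 218.  25.  18.] [ 0.349 -0.314  0.03 ]
matches 0.29 [338. 154.  39.   9.] [ 0.532 -0.558  0.03 ]
{'time_s': 0.8, 'q': array([ 1.11141167e+00,  4.80183693e-01,  1.59626169e+00, -3.50014520e-05,
        1.06508180e+00, -4.65712567e-02]), 'dq': array([-1.34371275e-03,  9.43233796e-04, -7.94037913e-05,  1.23168715e-03,
       -6.65026010e-04,  1.30527887e-03]), 'effort': array([ 5.54672835e-03, -9.50392628e+01, -4.30638242e+01,  2.96526441e-04,
        4.78244547e-04, -1.01616874e-05]), 'ee_pos': array([0.2607575 , 0.59543125, 0.23132145]), 'eef_rot': array([6.43815707e-01, 3.07486853e+00, 8.75244217e-05]), 'wrist_force': array([ 1.19205144,  1.05615836, -0.24368207]), 'wrist_torque': array([ 0.01769009, -0.02651435,  0.00226899]), 'gripper_force': 0.0, 'finger_gap': 0.9962732243500799}
```

View pics/top0.png

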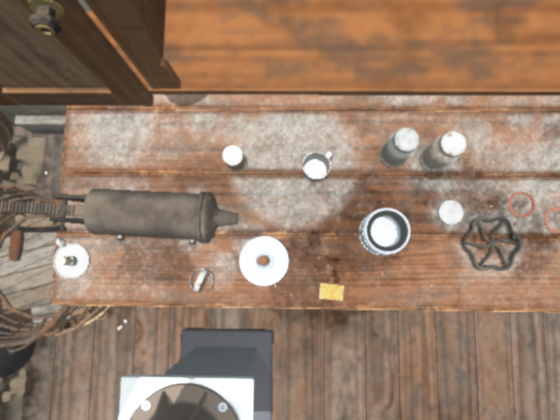

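View pics/side0.png

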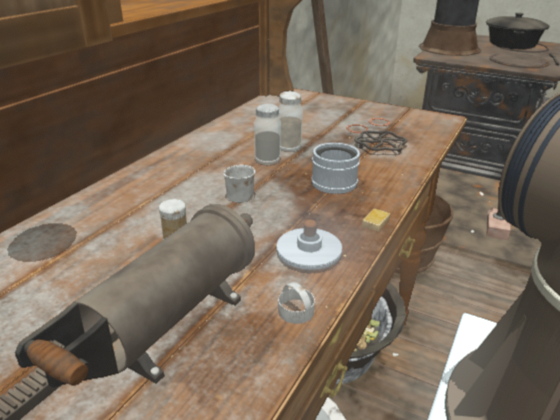

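The top view shows the nested lids at about (264,260), the canister at (385,231), the cutter at (201,279) and the matchbox at (332,292). A large dark barrel lies at (150,215). I'll go round the barrel on the near side, staying high.

>>> carry_out(
  steps=[
    [[-35, -30, -20], 0],
    [[-35, -30, -20], 0],
    [[-35, -30, -20], 0],
    [[-35, -30, -20], 0],
    [[-35, -30, -15], 0],
    [[-35, -30, -10], 0],
    [[-35, -30, -5], 0],
    [[-35, -30, 0], 0],
  ],
  fingers=85,
  force=60,
)

```text
time_s: 1.6
ee_pos: [0.4213, 0.2625, 0.342]
eef_rot: [0.643, 3.073, 0.002]
wrist_force: [1.5, 0.3, 0.7]
finger_gap: 0.997
gripper_force: 0.0
```

>>> carry_out(
  steps=[
    [[-17, -26, 0], 0],
    [[-17, -26, 0], 0],
    [[-17, -26, 0], 0],
    [[-17, -26, 0], 0],
    [[-17, -26, 0], 0],
    [[-17, -26, 0], 0],
    [[-17, -26, 0], 0],
    [[-17, -26, 0], 0],
  ],
)

```text
time_s: 2.4
ee_pos: [0.4617, 0.0177, 0.3411]
eef_rot: [0.644, 3.074, 0.0]
wrist_force: [1.7, 0.8, 0.3]
finger_gap: 0.995
gripper_force: 0.0
```

>>> carry_out(
  steps=[
    [[-8, -25, 15], 0],
    [[-8, -25, 15], 0],
    [[-8, -25, 15], 0],
    [[-8, -25, 15], 0],
    [[-8, -25, 15], 0],
    [[-8, -25, 15], 0],
    [[-6, -25, 15], 0],
    [[-6, -25, 15], 0],
  ],
)

```text
time_s: 3.2
ee_pos: [0.4362, -0.1894, 0.2205]
eef_rot: [0.644, 3.074, -0.0]
wrist_force: [-0.3, -0.1, -0.2]
finger_gap: 0.994
gripper_force: 0.0
```

Run:
```python
from h import *
s=r.snapshot("wrist");c=cam(s);cv2.imwrite("pics/w1.png",s["pixels"][:,:,::-1])
print("campos",-c[3].T@c[4],r.observe()["ee_pos"],r.observe()["q"])
for l,z in(("knob",.069),("outer_lid",.019),("collar",.03)):
    for d in r.silhouettes(l,"wrist")[:2]:
        b=d["box"];print(l,round(d["p"],2),np.round(b),np.round(ray(c,b[0],b[1],z),4))
```

```text
campos [ 0.36216645 -0.15953301  0.36206816] [ 0.43512916 -0.19170447  0.21847524] [-4.77929659e-01  2.53679956e-01  1.99777410e+00 -1.34765680e-03
  8.91455408e-01 -1.63494816e+00]
knob 0.74 [288. 181.  31.  38.] [ 0.4229 -0.1793  0.069 ]
outer_lid 0.82 [287. 175. 106. 104.] [ 0.4266 -0.1808  0.019 ]
collar 0.85 [289. 174. 108. 105.] [ 0.4242 -0.1785  0.03  ]
```

View pics/w1.png

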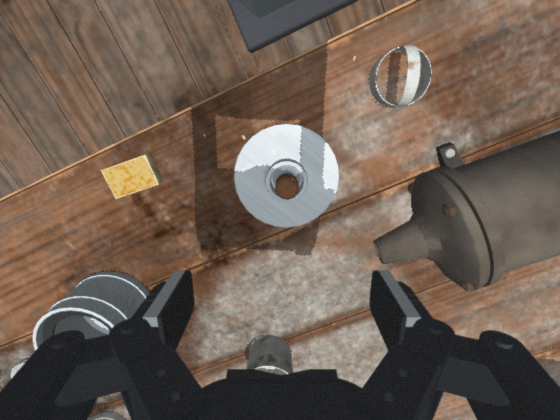

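The wrist view shows the lid disc centred at about (287,175) with the knob top at about (288,186). The arm was still settling, so I'll re-measure now that it is at rest, using a model fit.

```bash
cat >> h.py <<'E'
from scipy.optimize import least_squares
def circ(c,x,y,z,rad):
    a=np.linspace(0,2*np.pi,72);return np.array([proj(c,(x+rad*np.cos(t),y+rad*np.sin(t),z)) for t in a])
def bbox(p):
    lo,hi=p.min(0),p.max(0);return np.r_[(lo+hi)/2,hi-lo]
def fit(c,box,circles,x0):
    return least_squares(lambda p:bbox(np.vstack([circ(c,p[0],p[1],z,q) for z,q in circles]))[:2]-box[:2],x0).x
E
python3 - <<'E'
from h import *
LID=[(.019,.0595),(.009,.0595)];CAN=[(.08,.052),(0,.052)];KN=[(.069,.012),(.05,.012)]
def best(l,n):
    d=r.silhouettes(l,n);return np.array(d[0]["box"]) if d else None
for n in("wrist","wrist","top","side"):
    o=r.observe()["ee_pos"];s=r.snapshot(n);c=cam(s);print(n,o)
    for l,m,x0 in(("outer_lid",LID,(.43,-.18)),("knob",KN,(.43,-.18)),("canister",CAN,(.5,-.46))):
        if l=="canister" and n=="wrist":continue
        b=best(l,n)
        if b is None: continue
        p=fit(c,b,m,x0);print(l,np.round(p,4),np.round(b),np.round(bbox(np.vstack([circ(c,*p,*q) for q in m]))))
        if n!="wrist": cv2.imwrite(f"pics/{n}1.png",s["pixels"][:,:,::-1])
E
```

```text
wrist [ 0.43615088 -0.18852848  0.22077569]
outer_lid [ 0.432  -0.1825] [284. 177. 104. 104.] [284. 177. 105. 104.]
knob [ 0.428  -0.1795] [286. 184.  31.  36.] [286. 184.  25.  27.]
wrist [ 0.43678483 -0.18776372  0.22144366]
outer_lid [ 0.4325 -0.1816] [285. 176. 103. 104.] [285. 176. 105. 103.]
knob [ 0.4269 -0.1794] [285. 182.  32.  36.] [285. 182.  25.  27.]
top [ 0.43674878 -0.18776751  0.22135232]
outer_lid [ 0.6862 -0.1025] [233. 159.  23.  27.] [233. 159.  48.  47.]
canister [ 0.5019 -0.4702] [385. 232.  54.  50.] [385. 232.  51.  46.]
side [ 0.43654846 -0.18805937  0.22106838]
outer_lid [ 0.4298 -0.1764] [308. 249.  66.  42.] [308. 249.  66.  42.]
knob [ 0.421  -0.1628] [310. 232.  10.  26.] [310. 232.  14.  17.]
canister [ 0.4999 -0.4614] [335. 168.  47.  51.] [335. 168.  48.  51.]
```

>>> carry_out(
  steps=[
    [[2, 1, 20], 0],
    [[2, 1, 20], 0],
    [[2, 1, 20], 0],
    [[1, 1, 20], 0],
    [[0, 0, 20], 0],
    [[0, 0, 20], 0],
    [[0, 0, 0], 0],
    [[0, 0, 0], 0],
  ],
)

```text
time_s: 4.9
ee_pos: [0.4315, -0.1818, 0.101]
eef_rot: [-0.644, -3.074, -0.0]
wrist_force: [-0.2, -0.3, -0.1]
finger_gap: 0.996
gripper_force: 0.0
```

Run:
```python
from h import *
LID=[(.019,.0595),(.009,.0595)]
for i in range(2):
    o=r.observe()["ee_pos"];s=r.snapshot("wrist");c=cam(s);print(o)
    for l in("outer_lid","knob"):
        for d in r.silhouettes(l,"wrist")[:1]:
            b=np.array(d["box"]);print(l,d["p"],np.round(b),fit(c,b,LID if l=="outer_lid" else [(.069,.012)],(.432,-.182)))
im=s["pixels"][:,:,::-1].copy()
for z,q in LID+[(.069,.012),(.039,.023)]:
    cv2.polylines(im,[circ(c,.432,-.182,z,q).astype(np.int32)],True,(0,255,0),1)
cv2.imwrite("pics/w2.png",im)
```

```text
[ 0.43147729 -0.1817923   0.10104815]
outer_lid 0.73 [ 50. 380. 101.  77.] [ 0.49665738 -0.44999698]
knob 0.8 [282. 233.  44.  59.] [ 0.42369916 -0.17767408]
[ 0.43219566 -0.18213682  0.10187705]
outer_lid 0.87 [282. 213. 151. 144.] [ 0.43204232 -0.18129936]
knob 0.82 [283. 231.  45.  59.] [ 0.4232882  -0.17713003]
```

View pics/w2.png

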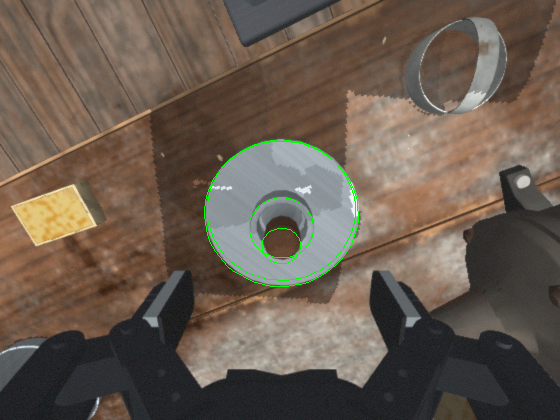

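The overlay of the model at (0.432, -0.182) matches the disc, the collar and the knob top at about (282,243). I'll descend and grip the knob.

>>> carry_out(
  steps=[
    [[0, 0, 15], 0],
    [[0, 0, 15], 0],
    [[0, 0, 15], 0],
    [[0, 0, 11], 0],
    [[0, 0, 0], 0],
    [[0, 0, 0], 0],
    [[0, 0, 0], 0],
    [[0, 0, 0], 0],
  ],
)

```text
time_s: 6.0
ee_pos: [0.4319, -0.182, 0.0455]
eef_rot: [0.644, 3.074, -0.0]
wrist_force: [-0.3, 0.6, -0.0]
finger_gap: 0.996
gripper_force: 0.0
```

>>> carry_out(
  steps=[
    [[0, 0, 0], 0],
    [[0, 0, 0], 0],
    [[0, 0, 0], 0],
    [[0, 0, 0], 0],
    [[0, 0, 0], 0],
    [[0, 0, 0], 0],
    [[0, 0, 0], 0],
    [[0, 0, 0], 0],
  ],
  fingers=10,
  force=60,
)

```text
time_s: 6.8
ee_pos: [0.4317, -0.1818, 0.0452]
eef_rot: [0.644, 3.075, 0.0]
wrist_force: [-1.1, 1.6, 8.3]
finger_gap: 0.257
gripper_force: 58.3
```

>>> carry_out(
  steps=[
    [[0, 0, -5], 0],
    [[0, 0, -10], 0],
    [[0, 0, -20], 0],
    [[0, 0, -35], 0],
    [[0, 0, -35], 0],
    [[0, 0, -35], 0],
    [[0, 0, -35], 0],
    [[0, 0, -30], 0],
  ],
)

```text
time_s: 7.6
ee_pos: [0.4314, -0.1817, 0.2525]
eef_rot: [0.644, 3.074, -0.001]
wrist_force: [0.2, 0.5, -2.3]
finger_gap: 0.256
gripper_force: 59.2
```

>>> carry_out(
  steps=[
    [[-15, -2, 0], 0],
    [[-30, -5, 0], 0],
    [[-35, -6, 0], 0],
    [[-35, -6, 0], 0],
    [[-30, -6, 0], 0],
    [[-20, -4, 0], 0],
    [[-10, -2, 0], 0],
    [[0, 0, 0], 0],
  ],
)

```text
time_s: 8.4
ee_pos: [0.5798, -0.2808, 0.2489]
eef_rot: [-0.644, -3.074, -0.0]
wrist_force: [-0.0, 0.2, -2.9]
finger_gap: 0.256
gripper_force: 59.5
```

Run:
```python
from h import *
CAN=[(.08,.052),(0,.052)]
for i in range(3):
    o=r.observe();s=r.snapshot("wrist");c=cam(s);print(o["ee_pos"],o["wrist_force"])
    for d in r.silhouettes("canister","wrist")[:1]:
        b=np.array(d["box"]);p=fit(c,b,CAN,(.5,-.46));print(d["p"],np.round(b),p,np.round(bbox(np.vstack([circ(c,*p,*q) for q in CAN]))))
im=s["pixels"][:,:,::-1].copy()
for z,q in CAN+[(.08,.048)]:
    cv2.polylines(im,[circ(c,*p,z,q).astype(np.int32)],True,(0,255,0),1)
cv2.imwrite("pics/w3.png",im)
```

```text
[ 0.57975197 -0.28079868  0.24891402] [-2.24901024e-04  1.91701598e-01 -2.93234685e+00]
0.8 [100. 190. 130. 102.] [ 0.50078018 -0.46747597] [100. 190. 129. 103.]
[ 0.57853807 -0.2798719   0.24935934] [-0.37907444  0.76842088 -2.97218198]
0.5 [283. 273.  63.  90.] [ 0.68292429 -0.32335182] [283. 273.  90. 103.]
[ 0.5785614  -0.27975933  0.24987839] [-0.21211709 -0.13448878 -3.13770653]
0.87 [101. 190. 128. 102.] [ 0.50140644 -0.46726128] [101. 190. 128. 103.]
```

View pics/w3.png

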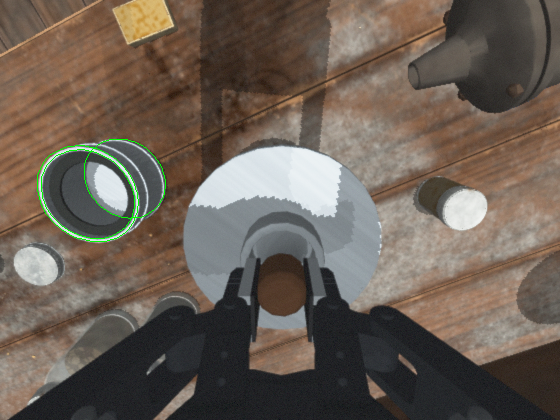

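The overlay fits the canister at about (100,190), and the lids hang level with the knob at (283,285) between the pads. Next I'll move over the canister.

>>> carry_out(
  steps=[
    [[-1, -15, 0], 0],
    [[-1, -30, 0], 0],
    [[-1, -35, 0], 0],
    [[-1, -40, 0], 0],
    [[0, -38, 0], 0],
    [[0, -30, 0], 0],
    [[0, -15, 0], 0],
    [[0, 0, 0], 0],
  ],
)

```text
time_s: 9.5
ee_pos: [0.5003, -0.47, 0.2499]
eef_rot: [-0.647, -3.074, 0.001]
wrist_force: [-0.2, 0.4, -3.2]
finger_gap: 0.258
gripper_force: 59.5
```

>>> carry_out(
  steps=[
    [[0, 0, 15], 0],
    [[0, 0, 25], 0],
    [[0, 0, 25], 0],
    [[0, 0, 20], 0],
    [[0, 0, 10], 0],
    [[0, 0, 5], 0],
    [[0, 0, 0], 0],
    [[0, 0, 0], 0],
  ],
)

```text
time_s: 10.3
ee_pos: [0.5022, -0.4681, 0.1507]
eef_rot: [0.643, 3.074, -0.001]
wrist_force: [-0.3, 0.0, -2.9]
finger_gap: 0.255
gripper_force: 59.5
```

Run:
```python
from h import *
P=np.array([r.observe()["ee_pos"] for i in range(3)]);print(P)
o=P.mean(0);s=r.snapshot("wrist");c=cam(s);im=s["pixels"][:,:,::-1].copy();dz=o[2]-.0455
for x,y,z,q in [(.501,-.467,.08,.052),(.501,-.467,0,.052),(o[0],o[1],dz+.019,.0595),(o[0],o[1],dz+.039,.023),(o[0],o[1],dz+.069,.012)]:
    cv2.polylines(im,[circ(c,x,y,z,q).astype(np.int32)],True,(0,255,0),1)
s=r.snapshot("side");c=cam(s);im2=s["pixels"][:,:,::-1].copy()
for x,y,z,q in [(.501,-.467,.08,.052),(.501,-.467,0,.052),(o[0],o[1],dz+.019,.0595)]:
    cv2.polylines(im2,[circ(c,x,y,z,q).astype(np.int32)],True,(0,255,0),1)
a,b=proj(c,(.5,-.467,.08));a=int(a);b=int(b)
crop=cv2.resize(im2[b-70:b+70,a-70:a+70],(420,420),interpolation=cv2.INTER_NEAREST)
cv2.imwrite("pics/w4.png",np.hstack([im[:,90:470],crop]))
```

```text
[[ 0.50222365 -0.4681371   0.15074573]
 [ 0.50222365 -0.4681371   0.15074573]
 [ 0.50222365 -0.4681371   0.15074573]]
```

View pics/w4.png

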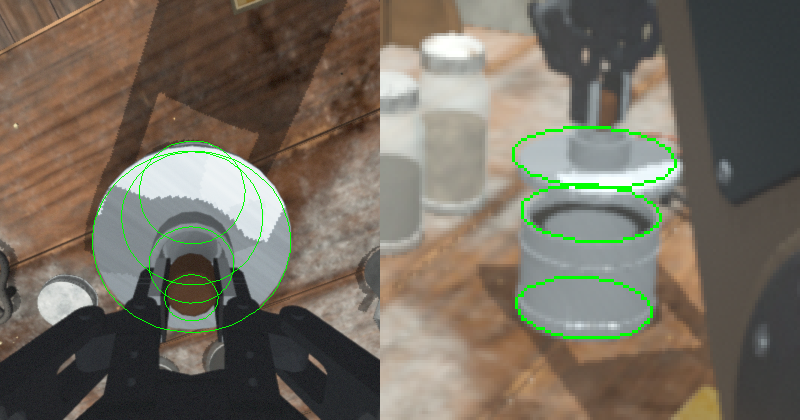

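>>> carry_out(
  steps=[
    [[0, 0, 5], 0],
    [[0, 0, 5], 0],
    [[0, 0, 5], 0],
    [[0, 0, 5], 0],
    [[0, 0, 4], 0],
    [[0, 0, 3], 0],
    [[0, 0, 2], 0],
    [[0, 0, 1], 0],
  ],
)

```text
time_s: 11.2
ee_pos: [0.5016, -0.468, 0.1197]
eef_rot: [-0.644, -3.075, -0.0]
wrist_force: [0.2, -0.3, -2.4]
finger_gap: 0.259
gripper_force: 59.5
```

No side load, so the plug is inside the mouth. I'll press gently onto the seal.

>>> carry_out(
  steps=[
    [[0, 0, 1], 0],
    [[0, 0, 1], 0],
    [[0, 0, 1], 0],
    [[0, 0, 1], 0],
    [[0, 0, 0], 0],
    [[0, 0, 0], 0],
    [[0, 0, 0], 0],
    [[0, 0, 0], 0],
  ],
)

```text
time_s: 12.0
ee_pos: [0.5018, -0.4681, 0.1161]
eef_rot: [0.644, 3.075, -0.0]
wrist_force: [0.3, 1.1, 5.1]
finger_gap: 0.254
gripper_force: 60.3
```

>>> carry_out(
  steps=[
    [[0, 0, 1], 0],
    [[0, 0, 1], 0],
    [[0, 0, 1], 0],
    [[0, 0, 0.5], 0],
    [[0, 0, 0], 0],
    [[0, 0, 0], 0],
    [[0, 0, 0], 0],
    [[0, 0, 0], 0],
  ],
)

```text
time_s: 12.8
ee_pos: [0.5017, -0.4681, 0.1123]
eef_rot: [0.644, 3.075, -0.0]
wrist_force: [2.0, -1.3, 0.5]
finger_gap: 0.259
gripper_force: 60.0
```

>>> carry_out(
  steps=[
    [[0, 0, 0.5], 0],
    [[0, 0, 0], 0],
    [[0, 0, 0.5], 0],
    [[0, 0, 0], 0],
    [[0, 0, 0], 0],
    [[0, 0, 0], 0],
    [[0, 0, 0], 0],
    [[0, 0, 0], 0],
  ],
)

```text
time_s: 13.6
ee_pos: [0.5017, -0.4681, 0.1115]
eef_rot: [0.644, 3.075, -0.0]
wrist_force: [1.2, 0.2, 3.0]
finger_gap: 0.251
gripper_force: 60.3
```

>>> carry_out(
  steps=[
    [[0, 0, 0.5], 0],
    [[0, 0, 0], 0],
    [[0, 0, 0], 0],
    [[0, 0, 0], 0],
    [[0, 0, 0], 0],
    [[0, 0, 0], 0],
    [[0, 0, 0], 0],
    [[0, 0, 0], 0],
  ],
)

```text
time_s: 14.4
ee_pos: [0.5018, -0.468, 0.1112]
eef_rot: [0.644, 3.075, -0.0]
wrist_force: [0.8, -0.7, 7.2]
finger_gap: 0.258
gripper_force: 60.6
```

>>> carry_out(
  steps=[
    [[0, 0, 0.5], 0],
    [[0, 0, 0], 0],
    [[0, 0, 0], 0],
    [[0, 0, 0], 0],
    [[0, 0, 0], 0],
    [[0, 0, 0], 0],
    [[0, 0, 0], 0],
    [[0, 0, 0], 0],
  ],
)

```text
time_s: 15.2
ee_pos: [0.5018, -0.4681, 0.111]
eef_rot: [0.644, 3.074, -0.0]
wrist_force: [0.0, 1.1, 12.5]
finger_gap: 0.254
gripper_force: 61.1
```

>>> carry_out(
  steps=[
    [[0, 0, 0.5], 0],
    [[0, 0, 0], 0],
    [[0, 0, 0], 0],
    [[0, 0, 0], 0],
    [[0, 0, 0], 0],
    [[0, 0, 0], 0],
    [[0, 0, 0], 0],
    [[0, 0, 0], 0],
  ],
)

```text
time_s: 16.0
ee_pos: [0.5019, -0.4681, 0.111]
eef_rot: [0.644, 3.074, -0.001]
wrist_force: [-0.6, 2.3, 17.9]
finger_gap: 0.255
gripper_force: 61.7
```

>>> carry_out(
  steps=[
    [[0, 0, -0.5], 0],
    [[0, 0, -0.5], 0],
    [[0, 0, -0.4], 0],
    [[0, 0, 0], 0],
    [[0, 0, 0], 0],
    [[0, 0, 0], 0],
    [[0, 0, 0], 0],
    [[0, 0, 0], 0],
  ],
)

```text
time_s: 16.8
ee_pos: [0.5016, -0.468, 0.1112]
eef_rot: [-0.644, -3.075, -0.0]
wrist_force: [1.3, -1.7, 0.9]
finger_gap: 0.252
gripper_force: 59.9
```

>>> carry_out(
  steps=[
    [[0, 0, 0], 0],
    [[0, 0, 0], 0],
    [[0, 0, 0], 0],
    [[0, 0, 0], 0],
    [[0, 0, 0], 0],
    [[0, 0, 0], 0],
    [[0, 0, 0], 0],
    [[0, 0, 0], 0],
  ],
  fingers=80,
)

```text
time_s: 17.6
ee_pos: [0.5017, -0.4679, 0.1113]
eef_rot: [-0.644, -3.075, -0.0]
wrist_force: [-0.5, 0.7, -0.6]
finger_gap: 0.935
gripper_force: 0.0
```

Run:
```python
from h import *
o=r.observe()["ee_pos"];print(o,r.observe()["wrist_force"],r.observe()["finger_gap"])
s=r.snapshot("wrist");c=cam(s);im=s["pixels"][:,:,::-1].copy()
for d in r.silhouettes("outer_lid","wrist")[:1]:
    p=fit(c,np.array(d["box"]),[(.085,.0595),(.075,.0595)],(.502,-.468));print(d["p"],d["box"],p)
o=(.5018,-.4683)
for z,q in [(.085,.0595),(.075,.0595),(.105,.023),(.135,.012)]:
    cv2.polylines(im,[circ(c,o[0],o[1],z,q).astype(np.int32)],True,(0,255,0),1)
s=r.snapshot("side");c=cam(s);im2=s["pixels"][:,:,::-1].copy()
a,b=proj(c,(.5,-.467,.08));a=int(a);b=int(b)
crop=cv2.resize(im2[b-70:b+70,a-70:a+70],(420,420),interpolation=cv2.INTER_CUBIC)
cv2.imwrite("pics/w5.png",np.hstack([im[:,90:470],crop]))
```

```text
[ 0.5016535  -0.4679492   0.11127358] [-0.46092211  0.73665874 -0.64968762] 0.9346535916115651
0.97 [282.1, 238.2, 198.6, 186.7] [ 0.50010579 -0.46682419]
```

View pics/w5.png

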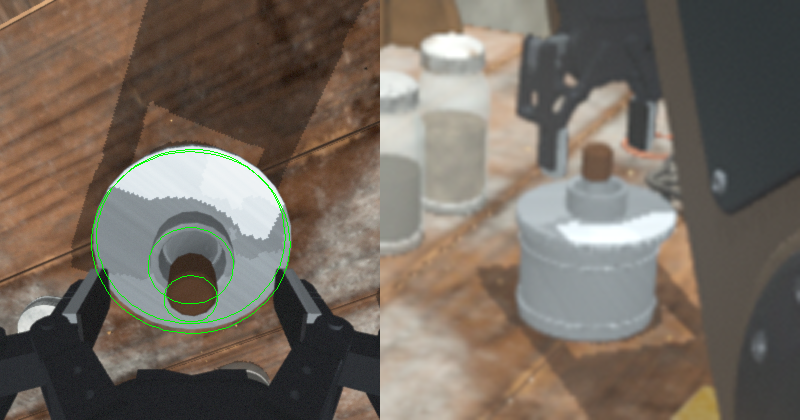

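The side view shows the outer lid sitting level and low on the canister, at about (597,215) in the right-hand panel. In the wrist view the lid lies 1–2 mm towards tool +x. I'll lower to the collar.

>>> carry_out(
  steps=[
    [[0.5, 0, 5], 0],
    [[0.5, 0, 5], 0],
    [[0.5, 0, 5], 0],
    [[0, 0, 5], 0],
    [[0, 0, 4], 0],
    [[0, 0, 0], 0],
    [[0, 0, 0], 0],
    [[0, 0, 0], 0],
  ],
)

```text
time_s: 18.55
ee_pos: [0.5004, -0.4675, 0.0875]
eef_rot: [0.644, 3.075, -0.0]
wrist_force: [-0.1, 0.3, 0.3]
finger_gap: 0.935
gripper_force: 0.0
```

>>> carry_out(
  steps=[
    [[0, 0, 0], 0],
    [[0, 0, 0], 0],
    [[0, 0, 0], 0],
    [[0, 0, 0], 0],
    [[0, 0, 0], 0],
    [[0, 0, 0], 0],
    [[0, 0, 0], 0],
    [[0, 0, 0], 0],
  ],
  fingers=34,
  force=40,
)

```text
time_s: 19.35
ee_pos: [0.5005, -0.4674, 0.0879]
eef_rot: [0.644, 3.075, -0.0]
wrist_force: [-0.1, 1.8, 6.7]
finger_gap: 0.53
gripper_force: 39.9
```

>>> carry_out(
  steps=[
    [[0, 0, -1], 0],
    [[0, 0, -2], 0],
    [[0, 0, -3], 0],
    [[0, 0, -4], 0],
    [[0, 0, -5], 0],
    [[0, 0, -5], 0],
    [[0, 0, -5], 0],
    [[0, 0, -5], 0],
  ],
)

```text
time_s: 20.15
ee_pos: [0.5004, -0.4674, 0.1179]
eef_rot: [0.644, 3.075, -0.0]
wrist_force: [0.6, -0.2, -1.2]
finger_gap: 0.527
gripper_force: 41.0
```

Wrist force is about -1.2 N, which is the outer lid's weight alone. I'll continue the lift.

>>> carry_out(
  steps=[
    [[0, 0, -10], 0],
    [[0, 0, -15], 0],
    [[0, 0, -20], 0],
    [[0, 0, -20], 0],
    [[0, 0, -20], 0],
    [[0, 0, -20], 0],
    [[0, 0, -15], 0],
    [[0, 0, -10], 0],
  ],
)

```text
time_s: 20.95
ee_pos: [0.5006, -0.4676, 0.2494]
eef_rot: [0.643, 3.073, -0.002]
wrist_force: [0.2, -0.8, -2.0]
finger_gap: 0.524
gripper_force: 41.1
```

>>> carry_out(
  steps=[
    [[0, 0, 0], 0],
    [[0, 0, 0], 0],
    [[0, 0, 0], 0],
    [[0, 0, 0], 0],
    [[0, 0, 0], 0],
    [[0, 0, 0], 0],
    [[0, 0, 0], 0],
    [[0, 0, 0], 0],
  ],
)

```text
time_s: 21.75
ee_pos: [0.5003, -0.4674, 0.2473]
eef_rot: [-0.644, -3.075, -0.0]
wrist_force: [0.3, 0.4, -0.6]
finger_gap: 0.522
gripper_force: 41.0
```

Run:
```python
from h import *
s=r.snapshot("side");cv2.imwrite("pics/s6.png",cv2.resize(s["pixels"][30:240,190:470,::-1],(800,600),interpolation=cv2.INTER_CUBIC))
```

```text
(no output)
```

View pics/s6.png

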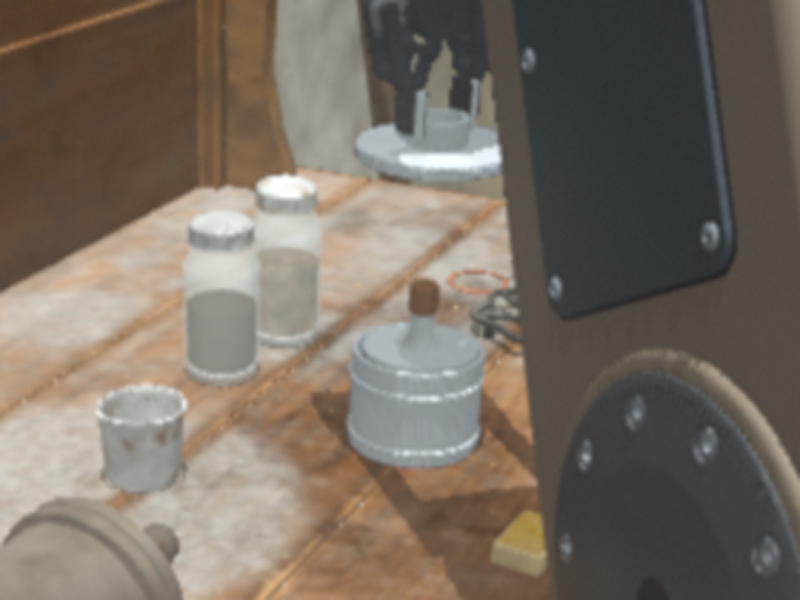

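The picture shows the outer lid held level at (430,150). The inner lid sits home and level in the canister, with its knob at (425,297), and the cup and matchbox are where they were.

```bash
python3 -c "
from rig import r
print(r.hand_in())"
```

```text
the job is handed in; nothing more can be done
None
```

The job is handed in at about 22 s of the 58 s allowed: the inner lid is pressed to its hard stop and looks level in the canister, and the arm holds the outer lid about level, roughly 155 mm above the rim. The bystanders were not touched as far as I could see, but the last picture shows only the cup and matchbox, not the cutter or spice tin.

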